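Cover the jar, then hold the kiln lid at its balance point

ROBOT

A 6-joint arm with a two-finger parallel gripper is mounted at the origin on the work surface. World frame = base frame: x ahead of the robot, y to its left, z up, the work surface at z = 0. Lengths are in m, angles in rad, forces in N, time in s.
With the tool pointing down it reaches from about 0.35 to 0.975 m from the base axis. Payload 4.9 kg.
Tool frame: the origin (TCP) lies on the centre line of the jaws, within the pads' length; the fingertips stand 14 mm ahead of it and the grasp point (between the pads) lies 5 mm behind it; x points along the fingers, z is the direction in which the jaws open and shut, and the axes are right-handed (so a half turn about x gives the same grasp; the last joint's range is limited). The gripper opens to 85 mm and grips with 20 to 120 N. Pads are 22 mm wide; open, the fingers measure 114 mm over their backs; the gripper's body (76 mm by 85 mm) begins 54 mm behind the grasp point. The pads swing forward as they close: fully open they stand 13 mm farther back than shut.
Start: joints at [1.218, 0.053, 1.613, -0, 1.476, -0.119], TCP at [0.145, 0.608, 0.215] pointing down, gripper open.
Joint ranges: [-3.01, 3.01], [-1.01, 2.22], [0.06, 2.58], [-1.02, 4.17], [0.09, 2.62], [-3.14, 3.14]. Speed limits (rad/s): [2.57, 2.57, 3.14, 3.14, 3.14, 3.14].

INTERFACE

Orientations are given as a rotation vector (axis times angle).
In Python, from station import ctrl gives the robot as it stands.
- The arm moves only by the tool move_arm, never from a script. Its argument "increments" is a list that holds one entry, the list of rows, each a list of 4 numbers: the shift along the tool's x, y, z in units of 25 cm (1.0 is 25 cm), then the turn about the tool's x in units of 90 degrees (1.0 is 90 degrees). A call has 1 to 20 rows; each row shifts and turns the commanded pose from where the row before left it, along the tool's axes as they then stand; what a row does not reach is not made up. A row lasts 1/12 s, in which the tool goes at most 41.7 mm and 7.16 degrees, less where a joint would pass 70% of its speed; a pose out of reach is approached as far as the arm can. A call with a number of a shift or a turn outside -1 to 1 is refused whole. A call with a gripper value outside its range is refused whole. "gripper" is the closure, from 0 (fully open) to 1 (shut), set as the call begins (left out, the last holds). The fingers move at their own pace and stop on an object; "squeeze" is the grip in N (left out, the last holds). Time passes only in rows, so rows that do not move let the fingers close. It gives the time, the measured TCP pose, the force and the opening at its end, in the units of the state.
- ctrl.get_obs(): the state, without advancing time (a new reading comes with each control period).
- ctrl.get_image(name): name is "scene" or "top" or "wrist"; returns a dict with "pixels" (400x640x3 uint8, red, green, blue), "depth" (400x640 float32, m along the optical axis (not along the pixel's ray), 0 where there is no reading), "K" (3x3 intrinsics, pixels), "extrinsics" (4x4, takes a point from camera to world coordinates); the wrist camera has in their place "tool_from_camera" (4x4, takes a point from camera to tool coordinates, whose origin is the TCP and whose axes are the tool frame's). Camera axes: x right, y up, looking along -z (the intrinsics and any distortion apply to the point x, -y, -z); pixel columns grow to the right and rows downward; lengths in m; the calibration is good to about 2 mm. The wrist camera is an equidistant fisheye: a pixel r from the principal point sees the ray r / f radians off the axis. A picture is of the moment at which its call begins: read the wrist's pose just before it.
- ctrl.finish_job(): hands the job in, once; it reports no verdict.
Trained networks look in the newest picture that a camera, given by its name, has taken for a name from the list of things; names that differ only in an ending like _2 or _b are one class to them, and where a whole thing is asked for, a point or a joint stands for the part that bears it (a point fixed in the world has none). Each returns a list of dicts, best first, with "score" (0 to 1); they miss things now and then, are a little off and sometimes report something else, mostly with a low value. They report only what shows in the picture. A call takes as long as a camera call. They do not tell look-alikes from the thing itself.
- ctrl.trace(camera, target): "region" (400x640 bool, what is visible of it) and "pixel" ([row, column] in pixels, amid what is visible of it).
The state is a dict: "t": time; "q": joint angles; "dq": joint speeds; "effort": joint torques, N m; "tool_pos": TCP position; "tool_rot": TCP orientation; "contact_force": force on the tool from outside, world axes, zero at the start; "wrist_torque": the same for the moment, N m; "opening": finger opening in m.
Only numpy, scipy, OpenCV 4.12 (cv2) and the standard library are available. Lean on these libraries where they do the work, as an engineer would, in place of code of your own. Each camera call takes 0.05 s, during which the arm holds its last target. There are 200 camera calls.

TASK

A workmate is about to refit the stay of the small bench kiln, and brick crumbs will fly: first set the loose cover gently on the open blue jar, without dropping it, so that it sits fully seated and level. Then take the kiln lid by its bar, swing it up steadily to its balance point, where the bar stands straight above the hinge pin, and keep hold of the bar there: the program finishes while still holding the lid still, not let go and not fallen shut or over backwards. Leave the jar standing covered on the table, and leave the tool bucket, the bowl and the clay test tile alone.

Things in the scene. Friction and masses are not known exactly. Their poses are not given: they have to be found in the camera images.
- cover_center (a point): Loose cover, 43 mm tall, 0.13 kg, lying right way up: cream plug below (66 mm across, 6 mm deep), blue disc (90 mm across, 7 mm thick), upright round pale wooden knob on top (24 mm across, 30 mm tall). Point on its axis half-way up, 21.5 mm above the plug's underside, 15.5 mm above the disc's underside; the knob spans 8.5 mm below to 21.5 mm above it. z points up.
- cover: The same loose cover; its origin is the centre of the underside of the plug, z up through the knob.
- jar_rim (a point): Open blue stoneware jar, loose, standing on the table, 0.45 kg: 85 mm tall, 84 mm across, wall 5 mm (mouth 74 mm across). The point is the centre of the mouth, level with the rim's top; z up. Seated, the cover's disc rests on the rim, plug inside, and the cover's centre point is 15.5 mm above this point.
- kiln_lid (a joint): Angle of the kiln lid, rad: 0 shut (as it starts), growing as its front rises and swings towards the back; stop at 2.0. Turns almost freely, no catch, about 0.65 kg (2.7 N at the bar to lift). It balances at 1.37, when the bar is straight above the hinge pin: short of that it falls shut, past that it falls over backwards.
- kiln_hinge (a point): Middle of the hinge pin at the top back edge of the aluminium-clad kiln, fixed, 102 mm above the table. Axes: x from the kiln's front (roughly facing the robot) to its back, y along the pin, z up. Kiln 150 mm deep, 224 mm wide, plus a 35 mm grey box on its +y side. Shut, the lid is a slab 220 mm wide, 33 mm thick, from 8 to 158 mm in front of the pin.
- bar_mid (a point): Middle of the lid's dark round wooden bar, 14 mm thick, 130 mm long, parallel to the pin, 42 mm clear of the lid's front edge on two thin steel arms (57 mm either side). Shut: 200 mm in front of the pin and 39.8 mm above it, free below. Pinch it from above, one finger in front and one behind; it turns between the fingers as the lid swings.
- tool_bucket: Bystander: metal bucket of clay tools, 86 mm across, 85 mm tall (tools to 165 mm); origin at the centre of its underside.
- bowl: Bystander: terracotta bowl 100 mm across, 45 mm tall; origin at the centre of its underside.
- test_tile: Bystander: grey clay test tile 60 x 60 x 9 mm with a green glaze patch; origin at the centre of its underside.
Not all that is in view belongs to the job. What is shaped like the cover but yellow is not meant.

How it is judged:
On the way, in this order (a step that is already met when the one before it is completed fails the run):
1. the cover is let go, seated and level on the standing jar, the kiln lid still shut (horizontal distance between cover_center and jar_rim below 0.008 m and z of cover_center in the frame of jar_rim between 0.0125 and 0.0185 m and angle between each of cover_center, jar_rim's own z axis and vertical below 0.05 rad and contact force between the fingers and cover below 0.1 N and height (world z) of jar_rim between 0.082 and 0.088 m and value of joint kiln_lid below 0.06 rad), for 0.2 s.
2. the kiln lid is held still at its balance point by the bar (value of joint kiln_lid between 1.2845 and 1.4645 rad and velocity of joint kiln_lid between -0.06 and 0.06 rad/s and contact force between the fingers and kiln_lid_c0 above 1 N), for 0.3 s.
At the end, for the whole second after the job is handed in: Fingers press the lid's bar (over 1 N), lid within 0.09 rad of balance (1.37 rad) and still (under 0.06 rad/s); cover let go on the upright jar on the table, within 8 mm of its axis and 3 mm of seated height, tilted under 0.05 rad (all of step 2 and horizontal distance between cover_center and jar_rim below 0.008 m and z of cover_center in the frame of jar_rim between 0.0125 and 0.0185 m and angle between each of cover_center, jar_rim's own z axis and vertical below 0.05 rad and contact force between the fingers and cover below 0.1 N and height (world z) of jar_rim between 0.082 and 0.088 m); the arm keeps its last pose, push and grip.
It fails at once if the tool bucket, bowl or test tile is disturbed (moved over 20 mm) (distance of any of tool_bucket, bowl, test_tile from where it was at the start of the episode above 0.02 m).
It fails at once if the cover is dropped (falls faster than 0.5 m/s out of the grip) (linear speed of cover above 0.5 m/s and contact force between the fingers and cover below 0.1 N).
It fails at once if the lid goes over backwards (past 1.7 rad) (value of joint kiln_lid above 1.7 rad).
It fails at once if the lid is flung up or falls shut (over 3 rad/s) (velocity of joint kiln_lid above 3 rad/s or velocity of joint kiln_lid below -3 rad/s).
It also fails if it takes over 58 s, if anything falls off the work surface, if the arm or the gripper's body presses on something with over 40 N, if the wrist force passes 120 N, or if a joint passes its speed limit or range.

## Working session

There is one attempt and no reset: what is moved stays moved. The work goes in short steps, Python scripts to look and compute and a tool call to move; the robot and the scene stay as the last step left them, time stands still between calls to the robot, and variables do not carry over. Pictures are saved under pics/ and viewed, about 8 in all and at most 12, crops included, and the job is handed in when it is done.

Besides the shell and the picture viewer there is one more tool, called as name(argument=value, ...) on one line, values as JSON. move_arm: Moves the arm, as the interface text tells. Shifts and turns lie within -1 to 1; 1 stands for 25 cm of shift or 90 degrees of turn. Its arguments: {"type":"object","properties":{"increments":{"type":"array","items":{"type":"array","items":{"type":"array","items":{"type":"number","minimum":-1,"maximum":1}}}},"gripper":{"type":"number"},"squeeze":{"type":"number"}},"required":["increments"]}

```bash
mkdir -p pics; ls; cat > h.py <<'E'
import numpy as np, cv2
from scipy.spatial.transform import Rotation as R
from station import ctrl
def cloud(im):
    K=im["K"];d=im["depth"];v,u=np.mgrid[:400,:640]
    P=np.stack([(u-K[0,2])/K[0,0]*d,-(v-K[1,2])/K[1,1]*d,-d],-1)
    E=im["extrinsics"];return P@E[:3,:3].T+E[:3,3]
def save(n,px,s=1):
    if s!=1: px=cv2.resize(px,None,fx=s,fy=s,interpolation=cv2.INTER_CUBIC)
    cv2.imwrite(f"pics/{n}.png",np.ascontiguousarray(px[...,::-1]))
E
python3 - <<'E'
from h import *
o=ctrl.get_obs();print({k:np.round(v,3).tolist() for k,v in o.items()})
for c in("scene","top"):
    im=ctrl.get_image(c);save(c+"0",im["pixels"]);np.savez(c+"0.npz",**im);C=cloud(im)
    for t in("cover","jar_rim","kiln_lid","bar_mid","tool_bucket","bowl","test_tile"):
        for r in ctrl.trace(c,t)[:3]:
            m=r["region"]&(im["depth"]>0);p=C[m]
            print(c,t,round(r["score"],2),np.round(r["pixel"]),m.sum(),np.round(np.median(p,0),3) if len(p) else'',np.round(np.percentile(p,[2,98],axis=0),3).tolist() if len(p) else'')
E
```

```text
pics
{'t': 0.0, 'q': [1.218, 0.053, 1.614, -0.0, 1.476, -0.119], 'dq': [0.002, -0.001, 0.001, -0.0, 0.001, -0.0], 'effort': [0.002, -39.369, -37.018, -0.0, 0.007, 0.0], 'tool_pos': [0.145, 0.607, 0.213], 'tool_rot': [-1.036, 1.313, 1.035], 'contact_force': [0.401, -0.841, 0.18], 'wrist_torque': [-0.004, -0.038, 0.011], 'opening': 0.085}
scene cover 0.59 [212. 232.] 520 [ 0.371 -0.217  0.014] [[0.325, -0.254, 0.009], [0.405, -0.174, 0.045]]
scene cover 0.55 [244. 272.] 607 [ 0.529 -0.164  0.014] [[0.482, -0.199, 0.01], [0.562, -0.123, 0.044]]
scene cover 0.55 [214. 185.] 534 [ 0.311 -0.342  0.014] [[0.265, -0.382, 0.009], [0.345, -0.301, 0.045]]
scene jar_rim 0.57 [270. 223.] 1224 [ 0.58  -0.304  0.056] [[0.551, -0.342, 0.008], [0.634, -0.267, 0.087]]
scene jar_rim 0.26 [324. 234.] 1386 [ 0.729 -0.327  0.022] [[0.696, -0.371, 0.0], [0.789, -0.28, 0.047]]
scene kiln_lid 0.9 [189. 377.] 3937 [0.569 0.141 0.135] [[0.439, 0.037, 0.105], [0.661, 0.271, 0.148]]
scene bar_mid 0.78 [188. 374.] 3995 [0.568 0.141 0.135] [[0.436, 0.039, 0.102], [0.662, 0.271, 0.148]]
scene tool_bucket 0.69 [294.
[... 521 characters left out ...]
 376.] 727 [ 0.364 -0.21   0.013] [[0.325, -0.251, 0.006], [0.403, -0.172, 0.043]]
top jar_rim 0.77 [189. 405.] 777 [ 0.6   -0.305  0.027] [[0.553, -0.338, 0.0], [0.631, -0.26, 0.088]]
top kiln_lid 0.61 [202. 242.] 5023 [0.55  0.155 0.135] [[0.442, 0.05, 0.006], [0.649, 0.27, 0.147]]
top bar_mid 0.6 [202. 242.] 5002 [0.551 0.155 0.135] [[0.447, 0.05, 0.098], [0.653, 0.268, 0.147]]
top tool_bucket 0.59 [129. 338.] 779 [ 0.78  -0.116  0.05 ] [[0.733, -0.156, -0.0], [0.812, -0.077, 0.144]]
top bowl 0.79 [138. 410.] 848 [ 0.754 -0.329  0.019] [[0.702, -0.368, -0.001], [0.792, -0.281, 0.048]]
top test_tile 0.72 [268. 305.] 388 [ 0.369 -0.004  0.009] [[0.342, -0.036, 0.002], [0.397, 0.025, 0.015]]
```

View pics/scene0.png

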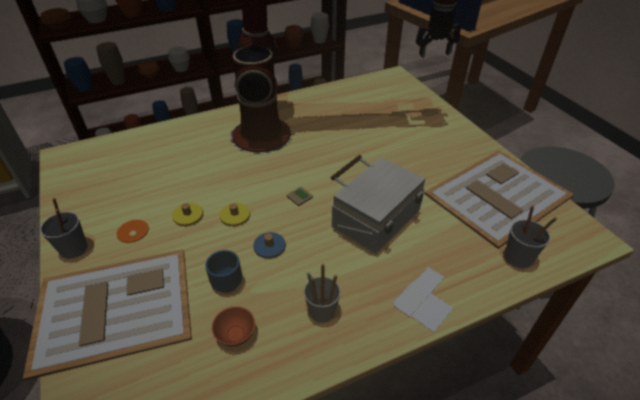

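View pics/top0.png

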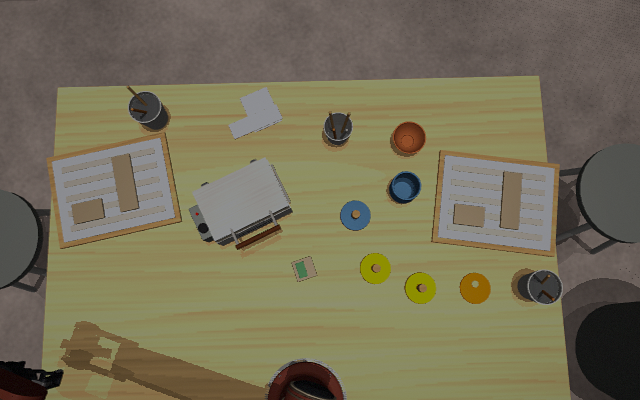

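The target is the blue cover at scene (244,272), top (213,356). Possible mix-ups are the yellow covers at top (267,376) and (286,420), the orange disc at (288,475), and, for the jar, the bowl at (138,410). The open blue jar is at top (187,405). The kiln's bar runs from about (247,237) to (228,280).

```bash
python3 - <<'E'
from h import *
def circ(p):
    A=np.c_[2*p,np.ones(len(p))];s=np.linalg.lstsq(A,(p**2).sum(1),rcond=None)[0]
    return np.round([*s[:2],np.sqrt(s[2]+s[0]**2+s[1]**2)],4)
for c in("scene","top"):
    im=dict(np.load(c+"0.npz"));C=cloud(im)
    def sel(x,y,z): return (abs(C[...,0]-x[0])<x[1])&(abs(C[...,1]-y[0])<y[1])&(C[...,2]>z[0])&(C[...,2]<z[1])
    k=C[sel((.521,.03),(-.159,.03),(.036,.06))];d=C[sel((.521,.06),(-.159,.06),(.008,.06))]
    print(c,"knob",len(k),np.round(k.mean(0),4),np.round(cv2.minEnclosingCircle(d[:,:2].astype('f4')),4) if 0 else cv2.minEnclosingCircle(d[:,:2].astype('f4')))
    j=C[sel((.6,.06),(-.303,.06),(.079,.1))];print("jar rim",len(j),np.round(j.mean(0),4),circ(j[:,:2]),cv2.minEnclosingCircle(j[:,:2].astype('f4')))
    m=sel((.55,.2),(.15,.2),(.115,.2));l=C[m];top=l[l[:,2]>.13]
    print("z hist",np.histogram(l[:,2],bins=np.arange(.115,.16,.005)))
    br=im["pixels"][m].astype(int);dark=(br[:,0]-br[:,2]>25)
    b=l[dark];print("bar",len(b),np.round(np.median(b,0),4),np.round(b.min(0),3),np.round(b.max(0),3))
    s=l[~dark];print("slab rect",cv2.minAreaRect(s[(s[:,2]>.128)][:,:2].astype('f4')*1000))
    if len(b)>5: print("bar rect",cv2.minAreaRect(b[:,:2].astype('f4')*1000))
im=dict(np.load("top0.npz"));p=im["pixels"][150:300,180:440];save("crop",cv2.convertScaleAbs(p,alpha=1.5),3)
E
```

```text
scene knob 59 [ 0.522  -0.1612  0.0422] ((0.519900381565094, -0.16057121753692627), 0.04637175798416138)
jar rim 254 [ 0.5944 -0.3051  0.0841] [ 0.5924 -0.3037  0.0394] ((0.5914793610572815, -0.305327832698822), 0.04425175487995148)
z hist (array([ 118,  119,  117, 1258, 1859,   69,  125,   18]), array([0.115, 0.12 , 0.125, 0.13 , 0.135, 0.14 , 0.145, 0.15 , 0.155]))
bar 150 [0.4619 0.1177 0.1473] [0.422 0.027 0.123] [0.563 0.282 0.153]
slab rect ((538.2998657226562, 148.04408264160156), (196.9491729736328, 225.6170196533203), 24.82108497619629)
bar rect ((486.5390319824219, 160.63766479492188), (256.37689208984375, 128.71624755859375), 84.34823608398438)
top knob 49 [ 0.5223 -0.158   0.0421] ((0.5185708403587341, -0.15534773468971252), 0.0498412549495697)
jar rim 169 [ 0.5926 -0.3014  0.0841] [ 0.5933 -0.3009  0.0392] ((0.593163013458252, -0.3012872338294983), 0.04249374568462372)
z hist (array([  22,   20,  172, 2238, 2004,  206,  152,   30]), array([0.115, 0.12 , 0.125, 0.13 , 0.135, 0.14 , 0.145, 0.15 , 0.155]))
bar 258 [0.453  0.1105 0.1464] [0.422 0.052 0.135] [0.667 0.172 0.154]
slab rect ((544.537353515625, 153.70166015625), (186.76544189453125, 221.0705108642578), 24.53728675842285)
bar rect ((529.07763671875, 85.55418395996094), (99.72467041015625, 256.3820495605469), 69.89341735839844)
```

View pics/crop.png

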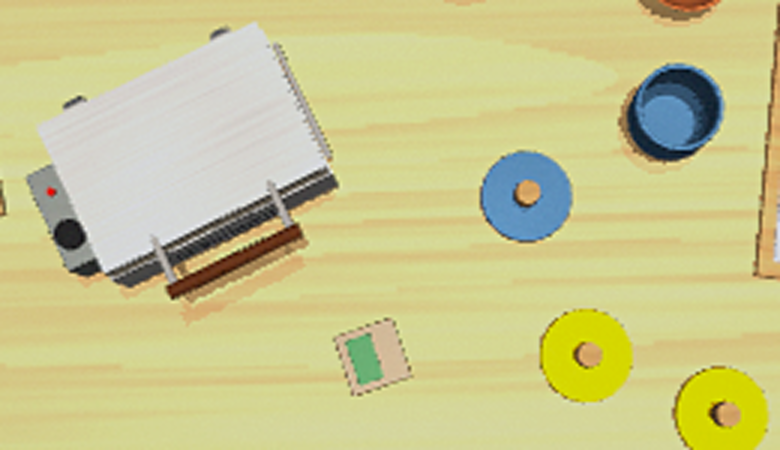

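The crop shows the blue cover with its upright pale knob at crop (192,527), and the empty blue jar at (110,678). The bar is at (262,235), with the kiln yawed about 25°. Next I work out the moves.

```bash
cat >> h.py <<'E'
def plan(target,yaw=None):
    """shift in tool axes (units of .25 m) to target after optional jaw yaw (rad, world angle of tool z)"""
    o=ctrl.get_obs();M=R.from_rotvec(o["tool_rot"]).as_matrix()
    print("t",round(o["t"],2),"pos",np.round(o["tool_pos"],4),"jaw deg",round(np.degrees(np.arctan2(M[1,2],M[0,2])),2),"x axis",np.round(M[:,0],3),"F",np.round(o["contact_force"],2),"open",round(o["opening"],4),"q6",round(o["q"][5],2))
    if yaw is not None:
        d=(np.arctan2(M[1,2],M[0,2])-yaw+np.pi/2)%np.pi-np.pi/2   # tool x is down: +turn lowers world yaw
        print("turn units",round(d/(np.pi/2),3),"deg",np.degrees(d).round(1))
    print("shift now-axes units",np.round((np.array(target)-o["tool_pos"])@M/.25,4))
    return M
E
python3 - <<'E'
from h import *
M=plan([.522,-.1595,.12],np.radians(24.7));print(M.round(3))
E
```

```text
t 0.8 pos [0.1448 0.608  0.2145] jaw deg 76.6 x axis [ 0.  0. -1.] F [-0.33 -0.79  0.42] open 0.0852 q6 -0.12
turn units 0.577 deg 51.9
shift now-axes units [ 0.378  -2.1791 -2.6368]
[[ 0.    -0.973  0.232]
 [ 0.     0.232  0.973]
 [-1.     0.     0.   ]]
```

move_arm(increments=[[[0, -0.04, -0.05, 0], [0, -0.09, -0.11, 0], [0, -0.09, -0.11, 0], [0, -0.09, -0.11, 0], [0, -0.09, -0.11, 0], [0, -0.09, -0.11, 0], [0, -0.09, -0.11, 0], [0, -0.09, -0.11, 0], [0, -0.09, -0.11, 0], [0, -0.09, -0.11, 0], [0, -0.09, -0.11, 0], [0, -0.09, -0.11, 0], [0, -0.09, -0.11, 0], [0, -0.09, -0.11, 0], [0, -0.09, -0.11, 0], [0, -0.09, -0.11, 0], [0, -0.09, -0.11, 0], [0, -0.09, -0.11, 0], [0, -0.09, -0.11, 0], [0, -0.09, -0.11, 0]]], gripper=0.3)

```text
t: 2.47
tool_pos: [0.4469, -0.0157, 0.2148]
tool_rot: [-1.035, 1.31, 1.034]
contact_force: [1.1, 0.9, 0.4]
opening: 0.0598
```

```bash
python3 - <<'E'
from h import *
plan([.522,-.1595,.12],np.radians(24.7))
E
```

```text
t 2.47 pos [ 0.4469 -0.0157  0.2148] jaw deg 76.57 x axis [ 0.001 -0.    -1.   ] F [1.11 0.87 0.41] open 0.0598 q6 -1.54
turn units 0.576 deg 51.9
shift now-axes units [ 0.3797 -0.4251 -0.4898]
```

move_arm(increments=[[[0, -0.08, -0.1, 0], [0, -0.08, -0.1, 0], [0.05, -0.08, -0.1, 0], [0.05, -0.08, -0.1, 0], [0.05, -0.07, -0.07, 0], [0.05, -0.04, -0.03, 0], [0.05, 0, 0, 0.072], [0.05, 0, 0, 0.072], [0.05, 0, 0, 0.072], [0.03, 0, 0, 0.072], [0, 0, 0, 0.072], [0, 0, 0, 0.072], [0, 0, 0, 0.072], [0, 0, 0, 0.072], [0, 0, 0, 0], [0, 0, 0, 0]]])

```text
t: 3.8
tool_pos: [0.5221, -0.1603, 0.1196]
tool_rot: [-0.341, 1.544, 0.341]
contact_force: [0.3, -0.2, 0.1]
opening: 0.0598
```

```bash
cat >> h.py <<'E'
def wray(im,px,o):
    """world ray (origin, dir) of wrist pixels [row,col]"""
    K=im["K"];px=np.atleast_2d(px).astype(float);a=(px[:,1]-K[0,2])/K[0,0];b=(px[:,0]-K[1,2])/K[1,1]
    th=np.hypot(a,b)+1e-12;s=np.sin(th)/th
    d=np.c_[a*s,-b*s,-np.cos(th)]
    T=np.eye(4);T[:3,:3]=R.from_rotvec(o["tool_rot"]).as_matrix();T[:3,3]=o["tool_pos"];W=T@im["tool_from_camera"]
    return W[:3,3],d@W[:3,:3].T
def onz(im,px,o,z):
    c,d=wray(im,px,o);return c+d*((z-c[2])/d[:,2])[:,None]
E
python3 - <<'E'
from h import *
plan([.522,-.1595,.033],np.radians(24.7))
o=ctrl.get_obs();im=ctrl.get_image("wrist");save("w1",im["pixels"]);print(im["K"],im["tool_from_camera"].round(3))
for r in ctrl.trace("wrist","cover"):
    print(r["score"],r["pixel"])
    cs,_=cv2.findContours(r["region"].astype(np.uint8),0,1);c=max(cs,key=len)[:,0,::-1]
    p=onz(im,c,o,.013);e=cv2.fitEllipse(p[:,:2].astype('f4')*1000) if len(p)>5 else 0
    print(e)
    rg=np.argwhere(r["region"]);col=im["pixels"][r["region"]].astype(int);k=rg[(col[:,0]>col[:,2]+20)]
    if len(k): print("knob px",len(k),k.mean(0),onz(im,[k.mean(0)],o,.043).round(4))
E
```

```text
t 3.8 pos [ 0.5221 -0.1603  0.1196] jaw deg 24.93 x axis [ 0. -0. -1.] F [ 0.25 -0.16  0.06] open 0.0598 q6 -0.87
turn units 0.003 deg 0.2
shift now-axes units [0.3464 0.0033 0.0011]
[[309.70691629   0.         318.2457319 ]
 [  0.         309.70691629 198.0183167 ]
 [  0.           0.           1.        ]] [[ 0.001  0.286 -0.958 -0.16 ]
 [-0.001  0.958  0.286  0.072]
 [ 1.     0.001  0.001 -0.001]
 [ 0.     0.     0.     1.   ]]
0.74 [186.8, 318.9]
((521.58642578125, -159.05860900878906), (88.22345733642578, 88.51380920410156), 127.62357330322266)
knob px 839 [193.87008343 319.94278903] [[ 0.5205 -0.1555  0.043 ]]
0.7 [169.2, 151.9]
((365.3554992675781, -210.8863525390625), (87.90274047851562, 90.36930084228516), 123.20674133300781)
knob px 5373 [169.78429183 153.41447981] [[ 0.3818 -0.1957  0.043 ]]
0.56 [249.2, 90.7]
((305.4183654785156, -338.6543884277344), (86.84355163574219, 96.60488891601562), 146.97842407226562)
knob px 2842 [247.48205489  92.47642505] [[ 0.3288 -0.3078  0.043 ]]
```

View pics/w1.png

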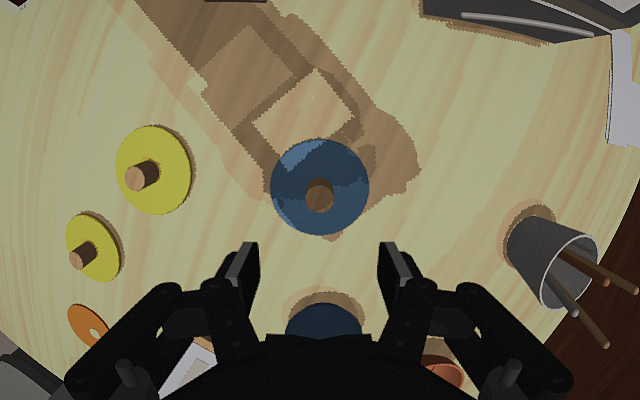

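The wrist view shows the blue cover centred between the fingers at (187,319), with the knob top at (197,320). The fit gives (0.5216,−0.1591), which agrees with the top camera to 1 mm. I descend and pinch the knob.

move_arm(increments=[[[0.05, 0.004, 0, 0], [0.07, 0, 0, 0], [0.07, 0, 0, 0], [0.06, 0, 0, 0], [0.05, 0, 0, 0], [0.03, 0, 0, 0], [0.015, 0, 0, 0], [0, 0, 0, 0], [0, 0, 0, 0]]])

```text
t: 4.65
tool_pos: [0.522, -0.1596, 0.0337]
tool_rot: [-0.339, 1.543, 0.339]
contact_force: [-0.4, -0.7, 0.2]
opening: 0.0596
```

move_arm(increments=[[[0, 0, 0, 0], [0, 0, 0, 0], [0, 0, 0, 0], [0, 0, 0, 0], [0, 0, 0, 0], [0, 0, 0, 0], [0, 0, 0, 0], [0, 0, 0, 0]]], gripper=1, squeeze=30)

```text
t: 5.32
tool_pos: [0.5216, -0.1594, 0.0332]
tool_rot: [-0.339, 1.544, 0.339]
contact_force: [-0.2, -0.5, -0.1]
opening: 0.0002
```

The gripper closed fully, so it missed the knob. I look.

```bash
python3 - <<'E'
from h import *
o=ctrl.get_obs();im=ctrl.get_image("wrist");save("w2",im["pixels"])
plan([.522,-.1595,.033])
for r in ctrl.trace("wrist","cover")[:3]: print(r["score"],r["pixel"])
for c in("top",'scene'):
    im=ctrl.get_image(c);C=cloud(im)
    for r in ctrl.trace(c,"cover")[:4]:
        p=C[r["region"]];print(c,r["score"],r["pixel"],np.median(p,0).round(3),np.percentile(p,[2,98],axis=0).round(3).tolist())
E
```

```text
t 5.37 pos [ 0.5216 -0.1594  0.0332] jaw deg 24.76 x axis [-0. -0. -1.] F [-0.47  0.29  0.25] open -0.0003 q6 -0.87
shift now-axes units [ 0.0009 -0.001   0.0013]
0.86 [193.8, 104.2]
0.67 [210.3, 318.8]
top 0.73 [287.4, 422.2] [ 0.305 -0.337  0.013] [[0.265, -0.379, 0.005], [0.345, -0.298, 0.044]]
top 0.62 [219.8, 349.4] [ 0.508 -0.134  0.013] [[0.454, -0.172, 0.006], [0.544, -0.114, 0.406]]
scene 0.97 [215.8, 228.6] [ 0.371 -0.217  0.014] [[0.329, -0.253, 0.01], [0.405, -0.174, 0.046]]
scene 0.9 [214.5, 183.5] [ 0.311 -0.342  0.014] [[0.267, -0.382, 0.008], [0.346, -0.303, 0.045]]
```

View pics/w2.png

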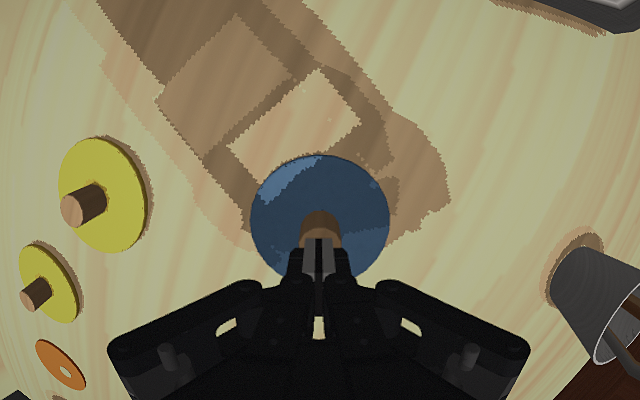

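The cover was squeezed out about 25 mm along tool +y: its disc is still level, with the knob at about (225,320) above the closed fingertips at (240,320). I check where the fingers and cover are from the wrist depth.

```bash
cat >> h.py <<'E'
def wcloud(im):
    """wrist cloud in tool coordinates"""
    K=im["K"];v,u=np.mgrid[:400,:640];a=(u-K[0,2])/K[0,0];b=(v-K[1,2])/K[1,1];th=np.hypot(a,b)+1e-12
    t=np.tan(np.minimum(th,1.5))/th;d=im["depth"];P=np.stack([a*t*d,-b*t*d,-d],-1);T=im["tool_from_camera"]
    return P@T[:3,:3].T+T[:3,3]
E
python3 - <<'E'
from h import *
o=ctrl.get_obs();im=ctrl.get_image("wrist");C=wcloud(im)
for r in range(200,300,8): print(r,[np.round(C[r,c]*1000).astype(int).tolist() for c in(300,312,326,340)], im["pixels"][r,312])
m=ctrl.trace("wrist","cover")
M=R.from_rotvec(o["tool_rot"]).as_matrix();W=C@M.T+o["tool_pos"]
for r in m[:2]:
    p=W[r["region"]];d=p[abs(p[:,2]-.013)<.004];k=p[p[:,2]>.038]
    print(r["pixel"],cv2.minEnclosingCircle(d[:,:2].astype('f4')*1000),"knob top",len(k),np.median(k,0).round(4), np.percentile(p[:,2],[5,50,95]).round(3))
E
```

```text
200 [[20, 17, -12], [21, 17, -5], [20, 17, 4], [-160, 72, -1]] [45 62 79]
208 [[20, 12, -12], [19, 12, -5], [20, 12, 4], [20, 12, 13]] [47 63 81]
216 [[20, 7, -12], [11, 10, -4], [10, 11, 4], [19, 7, 13]] [70 54 38]
224 [[20, 1, -12], [-3, 11, -4], [-4, 11, 3], [19, 2, 13]] [71 55 39]
232 [[6, 2, -11], [-160, 72, -1], [-10, 9, 3], [1, 4, 12]] [102  80  57]
240 [[-10, 4, -10], [-24, 10, -4], [-22, 10, 3], [-9, 4, 11]] [65 63 63]
248 [[-24, 6, -10], [-32, 10, -4], [-32, 10, 3], [-24, 6, 10]] [66 64 63]
256 [[-34, 7, -9], [-160, 72, -1], [-41, 11, 3], [-34, 7, 9]] [66 64 63]
264 [[-40, 6, -9], [-48, 10, -3], [-47, 10, 3], [-42, 7, 9]] [68 66 65]
272 [[-47, 6, -8], [-54, 10, -3], [-54, 10, 2], [-47, 6, 8]] [75 73 72]
280 [[-64, 13, -7], [-62, 12, -3], [-62, 12, 2], [-64, 13, 7]] [28 29 30]
288 [[-67, 12, -7], [-66, 11, -3], [-67, 11, 2], [-67, 11, 7]] [17 16 16]
296 [[-73, 12, -7], [-67, 8, -3], [-70, 10, 2], [-73, 12, 7]] [19 19 19]
[195.6, 104.7] ((364.6870422363281, -211.41726684570312), 45.53877639770508) knob top 757 [ 0.3671 -0.2093  0.043 ] [0.011 0.013 0.043]
[211.3, 319.1] ((521.5138549804688, -158.62171936035156), 45.068511962890625) knob top 646 [ 0.5177 -0.1518  0.0428] [0.012 0.013 0.04 ]
```

```bash
python3 - <<'E'
from h import *
im=ctrl.get_image("wrist");C=wcloud(im)
for r in range(230,246): print(r,[np.round(C[r,c]*1000).astype(int).tolist() for c in(308,314,324,330)],im["pixels"][r,[308,330]].tolist())
b=im["pixels"][200:300,260:380];save("w3",cv2.convertScaleAbs(b,alpha=2),5)
E
```

```text
230 [[-9, 10, -6], [-10, 10, -3], [-10, 10, 2], [-9, 9, 5]] [[75, 59, 42], [85, 66, 47]]
231 [[-9, 9, -6], [-10, 10, -3], [-10, 10, 2], [-10, 9, 5]] [[91, 70, 51], [95, 75, 53]]
232 [[-10, 9, -6], [-10, 9, -3], [-10, 9, 2], [-10, 9, 5]] [[101, 80, 57], [100, 79, 56]]
233 [[-11, 9, -6], [-11, 9, -3], [-11, 9, 2], [-9, 8, 5]] [[105, 84, 60], [97, 75, 53]]
234 [[-11, 8, -6], [-10, 8, -3], [-11, 8, 2], [-9, 7, 6]] [[105, 82, 59], [98, 77, 54]]
235 [[-10, 7, -6], [-11, 8, -3], [-10, 7, 2], [-9, 7, 6]] [[103, 80, 57], [98, 77, 55]]
236 [[-10, 7, -6], [-10, 7, -3], [-10, 6, 2], [-10, 7, 5]] [[105, 83, 59], [99, 77, 53]]
237 [[-10, 6, -6], [-11, 6, -3], [-9, 6, 2], [-10, 6, 6]] [[95, 75, 52], [92, 72, 51]]
238 [[-10, 5, -6], [-11, 6, -3], [-10, 5, 2], [-11, 6, 5]] [[78, 67, 58], [76, 67, 59]]
239 [[-21, 10, -6], [-22, 10, -3], [-22, 10, 2], [-21, 10, 5]] [[62, 63, 64], [62, 63, 64]]
240 [[-23, 10, -6], [-23, 10, -3], [-24, 11, 2], [-23, 10, 5]] [[64, 64, 63], [64, 63, 62]]
241 [[-25, 10, -6], [-25, 10, -3], [-25, 10, 2], [-25, 11, 5]] [[65, 64, 63], [65, 64, 64]]
242 [[-27, 11, -6], [-27, 11, -3], [-26, 10, 2], [-27, 11, 5]] [[66, 66, 64], [65, 64, 63]]
243 [[-27, 10, -6], [-28, 11, -3], [-27, 11, 2], [-28, 11, 5]] [[66, 64, 62], [66, 65, 64]]
244 [[-28, 10, -5], [-28, 10, -3], [-27, 10, 2], [-27, 10, 5]] [[65, 63, 61], [65, 63, 63]]
245 [[-28, 10, -5], [-28, 10, -3], [-29, 10, 2], [-29, 10, 5]] [[65, 63, 63], [65, 64, 63]]
```

View pics/w3.png

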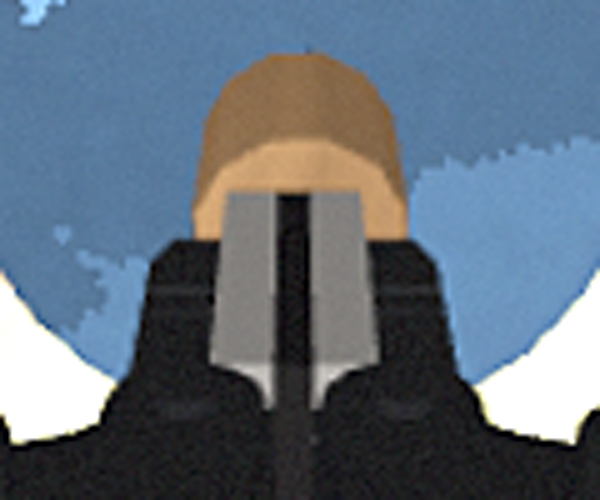

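Depth shows the shut fingertips at tool x ≈ −21 mm. They end about 11 mm above the knob top, so the tips are about 35 mm shorter than stated, and the knob hasn't moved. I open, go 33 mm lower, and close again.

move_arm(increments=[[[0, 0, 0, 0], [0, 0, 0, 0], [0, 0, 0, 0], [0, 0, 0, 0], [0.02, 0, 0, 0], [0.02, 0, 0, 0], [0.02, 0, 0, 0], [0.02, 0, 0, 0], [0.02, 0, 0, 0], [0.02, 0, 0, 0], [0.01, 0, 0, 0], [0, 0, 0, 0], [0, 0, 0, 0]]], gripper=0.3)

```text
t: 6.85
tool_pos: [0.5215, -0.1594, 0.0005]
tool_rot: [-0.339, 1.544, 0.339]
contact_force: [-0.5, -0.2, -0.4]
opening: 0.0596
```

move_arm(increments=[[[0, 0, 0, 0], [0, 0, 0, 0], [0, 0, 0, 0], [0, 0, 0, 0], [0, 0, 0, 0], [0, 0, 0, 0], [0, 0, 0, 0], [0, 0, 0, 0]]], gripper=1, squeeze=30)

```text
t: 7.52
tool_pos: [0.5221, -0.1596, 0.0013]
tool_rot: [-0.339, 1.543, 0.339]
contact_force: [-0.2, -0.9, 3.7]
opening: 0.0229
```

```bash
python3 - <<'E'
from h import *
plan([.593,-.302,.1])
im=ctrl.get_image("wrist");C=wcloud(im)
for r in range(205,250,3): print(r,[np.round(C[r,c]*1000).astype(int).tolist() for c in(296,320,344)],im["pixels"][r,[296,344]].tolist())
E
```

```text
t 7.52 pos [ 0.5221 -0.1596  0.0013] jaw deg 24.77 x axis [ 0.001 -0.    -1.   ] F [-0.19 -0.85  3.7 ] open 0.0229 q6 -0.87
shift now-axes units [-0.3943 -0.6363  0.0192]
205 [[-12, 25, -12], [-11, 24, 0], [-12, 24, 12]] [[48, 66, 85], [47, 65, 85]]
208 [[-12, 23, -12], [-12, 23, 0], [-13, 23, 12]] [[49, 67, 85], [49, 67, 86]]
211 [[-12, 21, -12], [-12, 21, 0], [-13, 21, 12]] [[49, 66, 86], [49, 68, 85]]
214 [[-12, 19, -12], [-13, 20, 0], [-13, 20, 12]] [[50, 68, 87], [47, 65, 83]]
217 [[-12, 18, -12], [-11, 18, 0], [-11, 18, 12]] [[46, 66, 84], [48, 66, 84]]
220 [[-11, 16, -12], [-12, 17, 0], [-12, 16, 12]] [[48, 67, 86], [48, 67, 85]]
223 [[-13, 15, -12], [-12, 15, 0], [-12, 15, 12]] [[50, 68, 87], [49, 68, 85]]
226 [[-13, 13, -12], [-12, 13, 0], [-11, 13, 13]] [[48, 65, 84], [48, 68, 85]]
229 [[-11, 11, -12], [-12, 12, 0], [-12, 11, 13]] [[48, 67, 84], [49, 68, 86]]
232 [[-12, 10, -12], [-17, 12, 0], [-12, 10, 13]] [[48, 66, 85], [48, 66, 84]]
235 [[-12, 8, -12], [-20, 12, 0], [-12, 8, 13]] [[47, 66, 85], [47, 66, 84]]
238 [[-11, 6, -12], [-24, 12, 0], [-21, 10, 12]] [[50, 68, 88], [24, 33, 45]]
241 [[-12, 5, -12], [-28, 12, 0], [-24, 10, 12]] [[40, 56, 72], [5, 7, 6]]
244 [[-13, 3, -12], [-31, 12, 0], [-28, 10, 11]] [[46, 56, 67], [14, 15, 15]]
247 [[-17, 4, -12], [-34, 12, 0], [-32, 11, 11]] [[60, 47, 33], [13, 16, 17]]
```

The grip is on the knob: opening 22.9 mm, knob front at tool y +12, so it is centred. I lift and carry it over the jar.

move_arm(increments=[[[-0.01, 0, 0, 0], [-0.03, 0, 0, 0], [-0.06, 0, 0, 0], [-0.08, 0, 0, 0], [-0.08, 0, 0, 0], [-0.08, 0, 0, 0], [-0.06, 0, 0, 0], [-0.04, 0, 0, 0], [-0.01, -0.02, 0, 0], [0, -0.05, 0, 0], [0, -0.08, 0, 0], [0, -0.08, 0, 0], [0, -0.08, 0, 0], [0, -0.08, 0.01, 0], [0, -0.08, 0.01, 0], [0, -0.07, 0, 0], [0, -0.05, 0, 0], [0, -0.03, 0, 0], [0, -0.015, 0, 0], [0, 0, 0, 0]]])

```text
t: 9.23
tool_pos: [0.5924, -0.3019, 0.1124]
tool_rot: [-0.338, 1.545, 0.339]
contact_force: [-0.2, -0.5, -1.0]
opening: 0.0232
```

```bash
python3 - <<'E'
from h import *
plan([.593,-.302,.1])
o=ctrl.get_obs();im=ctrl.get_image("wrist");save("w4",im["pixels"]);C=wcloud(im);M=R.from_rotvec(o["tool_rot"]).as_matrix();W=C@M.T+o["tool_pos"]
def circ(p):
    A=np.c_[2*p,np.ones(len(p))];s=np.linalg.lstsq(A,(p**2).sum(1),rcond=None)[0];return np.round([*s[:2],np.sqrt(s[2]+s[0]**2+s[1]**2)],4)
for t in("cover","jar_rim"):
    for r in ctrl.trace("wrist",t)[:3]:
        p=W[r["region"]];print(t,r["score"],np.round(r["pixel"]),np.percentile(p,[2,50,98],axis=0).round(3).tolist())
for c in("top","scene"):
    im=ctrl.get_image(c);C=cloud(im);px=im["pixels"].astype(int)
    for t in("cover","jar_rim"):
        for r in ctrl.trace(c,t)[:3]:
            p=C[r["region"]];print(c,t,round(r["score"],2),np.round(r["pixel"]),np.percentile(p,[2,50,98],axis=0).round(3).tolist())
    if c=="scene": save("s4",px.astype(np.uint8)[170:370,130:430],2.6)
E
```

```text
t 9.23 pos [ 0.5924 -0.3019  0.1124] jaw deg 24.73 x axis [-0.001  0.001 -1.   ] F [-0.21 -0.5  -0.97] open 0.0232 q6 -1.01
shift now-axes units [ 0.0496 -0.0015  0.0018]
cover 0.59 [226. 316.] [[0.551, -0.338, 0.122], [0.587, -0.29, 0.124], [0.63, -0.26, 0.155]]
cover 0.57 [116.  62.] [[0.268, -0.38, 0.007], [0.315, -0.334, 0.013], [0.349, -0.298, 0.044]]
jar_rim 0.69 [160. 320.] [[0.555, -0.286, 0.027], [0.577, -0.264, 0.067], [0.605, -0.26, 0.086]]
top cover 0.68 [286. 420.] [[0.265, -0.378, 0.006], [0.305, -0.337, 0.013], [0.344, -0.298, 0.044]]
top cover 0.59 [177. 403.] [[0.603, -0.287, 0.121], [0.612, -0.282, 0.125], [0.62, -0.275, 0.135]]
top cover 0.55 [202. 246.] [[0.442, 0.049, 0.096], [0.55, 0.155, 0.135], [0.653, 0.267, 0.148]]
scene cover 0.97 [253. 217.] [[0.561, -0.344, 0.12], [0.604, -0.311, 0.125], [0.633, -0.261, 0.153]]
scene cover 0.96 [214. 234.] [[0.321, -0.245, 0.002], [0.372, -0.209, 0.014], [0.406, -0.171, 0.046]]
scene cover 0.76 [216. 182.] [[0.268, -0.383, 0.006], [0.312, -0.354, 0.015], [0.348, -0.329, 0.046]]
scene jar_rim 0.77 [276. 227.] [[0.555, -0.343, 0.007], [0.622, -0.305, 0.049], [0.634, -0.264, 0.087]]
scene jar_rim 0.72 [188. 376.] [[0.442, 0.036, 0.103], [0.57, 0.141, 0.135], [0.664, 0.274, 0.148]]
```

View pics/s4.png

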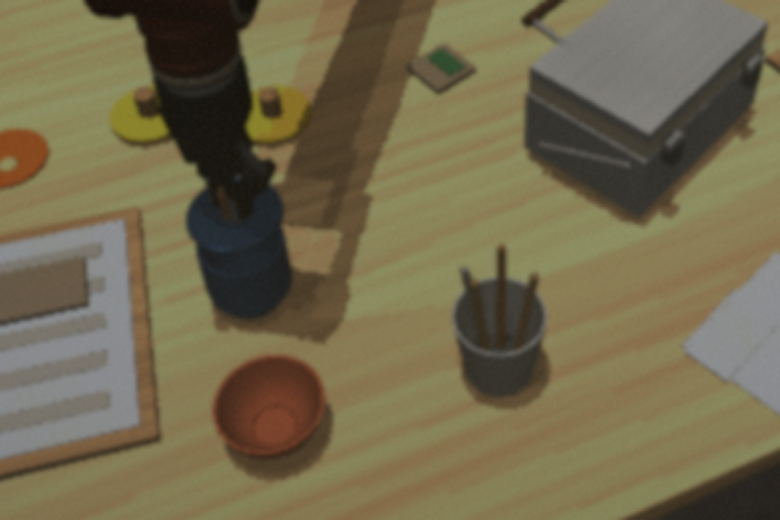

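The scene crop shows the cover level in the grip above the upright jar, disc at about (215,235), jar body below it. Before lowering I fit both circles with known radii, because the plug has only ±4 mm of play.

```bash
python3 - <<'E'
from h import *
from scipy.optimize import least_squares
def fitr(p,r,x0): 
    s=least_squares(lambda c:np.hypot(*(p-c).T)-r,x0,loss='soft_l1',f_scale=.001);return s.x.round(4),np.abs(s.fun).mean().round(4)
o=ctrl.get_obs();M=R.from_rotvec(o["tool_rot"]).as_matrix()
for c in("wrist","top","scene"):
    im=ctrl.get_image(c);W=wcloud(im)@M.T+o["tool_pos"] if c=="wrist" else cloud(im)
    px=im["pixels"].astype(int);blue=px[...,2]>px[...,0]+12
    near=np.hypot(W[...,0]-.593,W[...,1]+.302)<.06
    wall=near&blue&(W[...,2]>.01)&(W[...,2]<.078);disc=near&blue&(abs(W[...,2]-.1225)<.006)
    q=W[wall][:,:2];
    if len(q)>20: 
        f=fitr(q,.042,[.593,-.302]);k=abs(np.hypot(*(q-f[0]).T)-.042)<.003;print(c,"jar wall",k.sum(),fitr(q[k],.042,f[0]))
    d=W[disc][:,:2].astype('f4')
    if len(d)>20:
        # bin by angle, outermost points = disc edge
        a=np.arctan2(d[:,1]+.302,d[:,0]-.5925);rr=np.hypot(d[:,0]-.5925,d[:,1]+.302);b=(a*20/np.pi).astype(int)
        e=np.array([d[b==i][np.argsort(rr[b==i])[-3:]].mean(0) for i in set(b) if (b==i).sum()>5 and np.percentile(rr[b==i],98)>.036])
        if len(e)>3: print(c,"disc",len(e),fitr(e,.045,[.5925,-.302]))
E
```

```text
wrist jar wall 681 (array([ 0.5932, -0.3026]), np.float64(0.0002))
wrist disc 32 (array([ 0.5918, -0.301 ]), np.float64(0.0008))
scene disc 14 (array([ 0.5917, -0.2961]), np.float64(0.0018))
```

move_arm(increments=[[[0, -0.006, 0.003, 0], [0.02, 0, 0, 0], [0.02, 0, 0, 0], [0.02, 0, 0, 0], [0.02, 0, 0, 0], [0.01, 0, 0, 0], [0.006, 0, 0, 0], [0.006, 0, 0, 0], [0.006, 0, 0, 0], [0.006, 0, 0, 0], [0, 0, 0, 0], [0, 0, 0, 0]]])

```text
t: 10.83
tool_pos: [0.594, -0.3026, 0.0848]
tool_rot: [-0.339, 1.544, 0.339]
contact_force: [-0.0, -0.2, -1.2]
opening: 0.0231
```

move_arm(increments=[[[0.004, 0, 0, 0], [0.004, 0, 0, 0], [0.003, 0, 0, 0], [0.002, 0, 0, 0], [0, 0, 0, 0], [0, 0, 0, 0], [0, 0, 0, 0]]])

```text
t: 11.42
tool_pos: [0.594, -0.3025, 0.0815]
tool_rot: [-0.339, 1.544, 0.339]
contact_force: [-0.2, -0.4, -1.8]
opening: 0.0228
```

```bash
python3 - <<'E'
from h import *
plan([.593,-.302,.08])
E
```

```text
t 11.42 pos [ 0.594  -0.3025  0.0815] jaw deg 24.77 x axis [ 0. -0. -1.] F [-0.18 -0.39 -1.76] open 0.0228 q6 -1.01
shift now-axes units [ 0.0062  0.0037 -0.0027]
```

move_arm(increments=[[[0.002, 0, 0, 0], [0.002, 0, 0, 0], [0.002, 0, 0, 0], [0, 0, 0, 0], [0, 0, 0, 0], [0, 0, 0, 0]]])

```text
t: 11.92
tool_pos: [0.5941, -0.3026, 0.0803]
tool_rot: [-0.339, 1.544, 0.339]
contact_force: [0.0, 0.0, 1.0]
opening: 0.0232
```

move_arm(increments=[[[0.002, 0, 0, 0], [0.002, 0, 0, 0], [0, 0, 0, 0], [0, 0, 0, 0]]], squeeze=20)

```text
t: 12.25
tool_pos: [0.5943, -0.3028, 0.0804]
tool_rot: [-0.34, 1.544, 0.338]
contact_force: [-1.7, 1.9, 4.7]
opening: 0.023
```

move_arm(increments=[[[0, 0, 0, 0], [0, 0, 0, 0], [0, 0, 0, 0], [0, 0, 0, 0], [0, 0, 0, 0], [0, 0, 0, 0]]], gripper=0.4)

```text
t: 12.75
tool_pos: [0.5939, -0.3025, 0.0788]
tool_rot: [-0.339, 1.544, 0.339]
contact_force: [0.5, 0.2, -0.3]
opening: 0.0512
```

move_arm(increments=[[[-0.01, 0, 0, 0], [-0.03, 0, 0, 0], [-0.05, 0, 0, 0], [-0.08, 0, 0, 0], [-0.08, 0, 0, 0], [-0.08, 0, 0, 0], [-0.08, 0, 0, 0], [-0.06, 0, 0, 0], [-0.03, 0, 0, 0], [0, 0, 0, 0]]])

```text
t: 13.58
tool_pos: [0.5952, -0.3033, 0.2076]
tool_rot: [-0.342, 1.54, 0.336]
contact_force: [0.1, -0.4, 0.3]
opening: 0.0511
```

```bash
python3 - <<'E'
from h import *
from scipy.optimize import least_squares
plan([.593,-.302,.08])
o=ctrl.get_obs();M=R.from_rotvec(o["tool_rot"]).as_matrix();im=ctrl.get_image("wrist");save("w5",im["pixels"])
W=wcloud(im)@M.T+o["tool_pos"];px=im["pixels"].astype(int);near=(np.hypot(W[...,0]-.593,W[...,1]+.302)<.055)&(px[...,2]>px[...,0]+12)
d=W[near&(abs(W[...,2]-.092)<.006)]
c,r=cv2.minEnclosingCircle(d[:,:2].astype('f4'));print("disc",c,r,"z",np.median(d[:,2]))
A=np.c_[d-d.mean(0)];n=np.linalg.svd(A,full_matrices=False)[2][2];print("tilt rad",np.arccos(abs(n[2])))
k=W[(np.hypot(W[...,0]-c[0],W[...,1]-c[1])<.02)&(W[...,2]>.112)];print("knob top",np.median(k,0).round(4),len(k))
E
```

```text
t 13.58 pos [ 0.5952 -0.3033  0.2076] jaw deg 24.77 x axis [ 0.004 -0.003 -1.   ] F [ 0.12 -0.42  0.28] open 0.0511 q6 -1.01
shift now-axes units [ 0.5104  0.0107 -0.0073]
disc (0.5933614373207092, -0.302726686000824) 0.04489364102482796 z 0.09218386466290682
tilt rad 0.0022026296751649346
knob top [ 0.5901 -0.294   0.3091] 6485
```

The cover is seated: disc top at 0.0922 (expected 0.092), tilt 0.002 rad, centre within 0.3 mm of the jar axis. On to the kiln bar.

move_arm(increments=[[[0, 0.05, 0, 0], [0, 0.1, 0.01, 0], [0, 0.13, 0.02, 0], [0, 0.13, 0.02, 0], [0, 0.13, 0.02, 0], [0, 0.13, 0.02, 0], [0, 0.13, 0.02, 0], [0, 0.13, 0.02, 0], [0, 0.13, 0.02, 0], [0, 0.13, 0.01, 0], [0, 0.13, 0.01, 0], [0, 0.13, 0.01, 0], [0, 0.13, 0, 0], [0, 0.1, 0, 0], [0, 0.06, 0, 0], [0, 0.02, 0, 0], [0, 0, 0, 0], [0, 0, 0, 0]]], gripper=0.5)

```text
t: 15.13
tool_pos: [0.45, 0.1156, 0.203]
tool_rot: [-0.339, 1.546, 0.339]
contact_force: [-0.3, -1.1, -0.0]
opening: 0.0428
```

```bash
python3 - <<'E'
from h import *
M=plan([.455,.11,.2])
o=ctrl.get_obs();im=ctrl.get_image("wrist");save("w6",im["pixels"])
W=wcloud(im)@M.T+o["tool_pos"];px=im["pixels"].astype(int)
np.savez("w6.npz",W=W,px=px)
red=(px[...,0]>px[...,2]*1.5)&(W[...,2]>.125)&(W[...,2]<.16)&(np.hypot(W[...,0]-.455,W[...,1]-.11)<.12)
b=W[red];print(len(b),b.mean(0).round(4),np.percentile(b,[2,98],axis=0).round(4).tolist())
print(cv2.minAreaRect(b[:,:2].astype('f4')*1000))
sl=W[(abs(W[...,2]-.137)<.006)&(W[...,0]>.44)&(W[...,1]>0)&(abs(px[...,0]-px[...,2])<25)]
print("slab",len(sl),cv2.minAreaRect(sl[:,:2].astype('f4')*1000),np.median(sl[:,2]))
E
```

```text
t 15.13 pos [0.45   0.1156 0.203 ] jaw deg 24.78 x axis [-0.001 -0.001 -1.   ] F [-0.3  -1.06 -0.04] open 0.0428 q6 -0.34
shift now-axes units [ 0.012  -0.0288  0.0088]
2948 [0.45   0.1168 0.1474] [[0.4243, 0.0558, 0.1428], [0.4793, 0.1681, 0.1498]]
((446.2702331542969, 135.9989013671875), (38.28514862060547, 179.7744903564453), 12.996477127075195)
slab 32968 ((537.804443359375, 149.93026733398438), (199.32144165039062, 220.7427520751953), 24.327899932861328) 0.13517273065286323
```

View pics/w6.png

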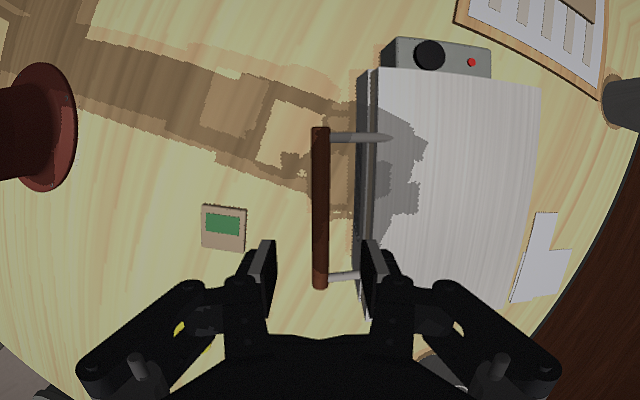

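The wrist view shows the bar running vertically at column ~320, rows 130–288, between the open fingers. The steel arms are at rows ~137 and 277, and the lid edge starts at column ~358. The bar middle is about (0.452,0.112), which puts the hinge at about (0.634,0.195). I descend and pinch.

move_arm(increments=[[[0, -0.016, 0, 0], [0.04, 0, 0, 0], [0.06, 0, 0, 0], [0.07, 0, 0, 0], [0.07, 0, 0, 0], [0.06, 0, 0, 0], [0.04, 0, 0, 0], [0.03, 0, 0, 0], [0.02, 0, 0, 0], [0.005, 0, 0, 0], [0, 0, 0, 0], [0, 0, 0, 0]]])

```text
t: 16.18
tool_pos: [0.4529, 0.1122, 0.1061]
tool_rot: [-0.339, 1.543, 0.339]
contact_force: [-0.4, 0.1, 0.2]
opening: 0.0424
```

move_arm(increments=[[[0, 0, 0, 0], [0, 0, 0, 0], [0, 0, 0, 0], [0, 0, 0, 0], [0, 0, 0, 0], [0, 0, 0, 0], [0, 0, 0, 0], [0, 0, 0, 0]]], gripper=1, squeeze=30)

```text
t: 16.85
tool_pos: [0.4529, 0.1124, 0.106]
tool_rot: [-0.339, 1.542, 0.339]
contact_force: [1.8, 2.0, 3.8]
opening: 0.0131
```

```bash
python3 - <<'E'
from h import *
M=plan([.634,.195,.27])
im=ctrl.get_image("wrist");C=wcloud(im);px=im["pixels"]
for c in(304,312,320,328,336): print(c,[np.round(C[r,c]*1000).astype(int).tolist()+px[r,c].tolist() for r in(180,225,235,245)])
E
```

```text
t 16.85 pos [0.4529 0.1124 0.106 ] jaw deg 24.76 x axis [ 0.002  0.    -1.   ] F [1.84 2.03 3.76] open 0.0131 q6 -0.35
shift now-axes units [-0.6545 -0.0036  0.7972]
304 [[-39, 44, -6, 45, 27, 19], [-39, 24, -7, 42, 24, 18], [-40, 20, -7, 38, 19, 12], [-40, 16, -7, 45, 26, 17]]
312 [[-42, 44, -3, 54, 32, 23], [-42, 26, -3, 56, 33, 24], [-42, 21, -3, 54, 30, 21], [-41, 16, -3, 54, 31, 22]]
320 [[-42, 44, 0, 56, 30, 19], [-43, 26, 0, 54, 32, 21], [-41, 21, 0, 57, 35, 25], [-43, 17, 0, 56, 32, 23]]
328 [[-41, 44, 3, 54, 32, 21], [-42, 26, 3, 54, 30, 22], [-42, 21, 3, 55, 33, 23], [-41, 16, 3, 53, 30, 20]]
336 [[106, 10, 15, 140, 117, 87], [105, -33, 16, 178, 152, 116], [105, -43, 16, 146, 123, 92], [-28, 10, 8, 62, 61, 60]]
```

The bar is gripped: opening 13 mm, bar axis at tool z 0 and 35 mm behind the TCP, so z ≈ 0.141 against 0.1418 expected. I work out the arc.

```bash
python3 - <<'E'
import numpy as np
n=40;s=np.linspace(0,1,n+1);s=s**2*(3-2*s)
al=.1964+(np.pi/2-.1964)*s;z=-.2039*np.cos(al)/.25;x=-.2039*np.sin(al)/.25
P=np.round(np.c_[x-x[0],z-z[0]],3);d=np.diff(P,axis=0).round(3)
for k in(0,20): print([[float(a),0,float(b),0] for a,b in d[k:k+20]])
print(P[-1])
E
```

```text
[[-0.002, 0, 0.0, 0], [-0.006, 0, 0.002, 0], [-0.01, 0, 0.002, 0], [-0.013, 0, 0.003, 0], [-0.016, 0, 0.004, 0], [-0.019, 0, 0.005, 0], [-0.022, 0, 0.007, 0], [-0.024, 0, 0.008, 0], [-0.027, 0, 0.01, 0], [-0.028, 0, 0.011, 0], [-0.029, 0, 0.014, 0], [-0.031, 0, 0.016, 0], [-0.031, 0, 0.017, 0], [-0.032, 0, 0.02, 0], [-0.032, 0, 0.023, 0], [-0.032, 0, 0.024, 0], [-0.031, 0, 0.026, 0], [-0.03, 0, 0.029, 0], [-0.029, 0, 0.03, 0], [-0.027, 0, 0.032, 0]]
[[-0.026, 0, 0.033, 0], [-0.024, 0, 0.034, 0], [-0.022, 0, 0.035, 0], [-0.02, 0, 0.036, 0], [-0.018, 0, 0.035, 0], [-0.015, 0, 0.036, 0], [-0.013, 0, 0.035, 0], [-0.012, 0, 0.034, 0], [-0.009, 0, 0.033, 0], [-0.008, 0, 0.032, 0], [-0.006, 0, 0.03, 0], [-0.004, 0, 0.028, 0], [-0.003, 0, 0.025, 0], [-0.003, 0, 0.023, 0], [-0.001, 0, 0.02, 0], [-0.001, 0, 0.017, 0], [0.0, 0, 0.013, 0], [0.0, 0, 0.01, 0], [0.0, 0, 0.006, 0], [0.0, 0, 0.002, 0]]
[-0.656  0.8  ]
```

move_arm(increments=[[[-0.002, 0, 0, 0], [-0.006, 0, 0.002, 0], [-0.01, 0, 0.002, 0], [-0.013, 0, 0.003, 0], [-0.016, 0, 0.004, 0], [-0.019, 0, 0.005, 0], [-0.022, 0, 0.007, 0], [-0.024, 0, 0.008, 0], [-0.027, 0, 0.01, 0], [-0.028, 0, 0.011, 0], [-0.029, 0, 0.014, 0], [-0.031, 0, 0.016, 0], [-0.031, 0, 0.017, 0], [-0.032, 0, 0.02, 0], [-0.032, 0, 0.023, 0], [-0.032, 0, 0.024, 0], [-0.031, 0, 0.026, 0], [-0.03, 0, 0.029, 0], [-0.029, 0, 0.03, 0], [-0.027, 0, 0.032, 0]]])

```text
t: 18.57
tool_pos: [0.515, 0.1411, 0.2258]
tool_rot: [-0.341, 1.55, 0.338]
contact_force: [-11.2, -5.5, 9.8]
opening: 0.0129
```

There is about 15 N radially outward, so the path runs slightly inside the arc. I add a small outward correction and go on.

move_arm(increments=[[[-0.029, 0, 0.031, 0], [-0.027, 0, 0.033, 0], [-0.024, 0, 0.035, 0], [-0.021, 0, 0.036, 0], [-0.018, 0, 0.035, 0], [-0.015, 0, 0.036, 0], [-0.013, 0, 0.035, 0], [-0.012, 0, 0.034, 0], [-0.009, 0, 0.033, 0], [-0.008, 0, 0.032, 0]]])

```text
t: 19.4
tool_pos: [0.5946, 0.1777, 0.2696]
tool_rot: [-0.339, 1.542, 0.339]
contact_force: [-3.0, -2.9, 5.9]
opening: 0.0129
```

move_arm(increments=[[[-0.007, 0, 0.03, 0], [-0.005, 0, 0.028, 0], [-0.003, 0, 0.025, 0], [-0.003, 0, 0.023, 0], [-0.001, 0, 0.02, 0], [-0.001, 0, 0.017, 0], [0, 0, 0.013, 0], [0, 0, 0.01, 0], [0, 0, 0.006, 0], [0, 0, 0.002, 0], [0, 0, 0, 0], [0, 0, 0, 0], [0, 0, 0, 0], [0, 0, 0, 0]]])

```text
t: 20.57
tool_pos: [0.6339, 0.1959, 0.2728]
tool_rot: [-0.339, 1.542, 0.339]
contact_force: [0.2, -1.6, 5.0]
opening: 0.0129
```

```bash
python3 - <<'E'
from h import *
plan([.6345,.1962,.271])
o=ctrl.get_obs();M=R.from_rotvec(o["tool_rot"]).as_matrix();u=np.array([.908,.419])
im=ctrl.get_image("wrist");W=wcloud(im)@M.T+o["tool_pos"];px=im["pixels"].astype(int)
b=W[(px[...,0]>px[...,2]*1.5)&(W[...,2]>.28)&(W[...,2]<.34)];print("bar top",len(b),np.median(b,0).round(4),"along-back",np.median(b[:,:2]@u).round(4),"start-bar+.2:",np.round(np.array([.4529,.1124])@u+.2,4))
for c in("scene","top"):
    im=ctrl.get_image(c);C=cloud(im)
    px=im["pixels"]
    save(c+"9",px[60:260,150:450] if c=="scene" else px[100:300,150:450],2.6)
    for t in("cover","jar_rim","kiln_lid","tool_bucket","bowl","test_tile"):
        for r in ctrl.trace(c,t)[:3]:
            p=C[r["region"]];print(c,t,round(r["score"],2),np.round(r["pixel"]),np.percentile(p,[2,50,98],axis=0).round(3).tolist())
E
```

```text
t 20.57 pos [0.6339 0.1959 0.2728] jaw deg 24.76 x axis [ 0.002  0.001 -1.   ] F [ 0.24 -1.61  5.01] open 0.0129 q6 -0.24
shift now-axes units [0.0072 0.0002 0.0028]
bar top 6234 [0.6237 0.2164 0.3121] along-back 0.6569 start-bar+.2: 0.6583
scene cover 0.92 [212. 232.] [[0.326, -0.254, 0.009], [0.371, -0.217, 0.014], [0.405, -0.175, 0.045]]
scene cover 0.83 [212. 185.] [[0.262, -0.38, 0.004], [0.311, -0.343, 0.014], [0.347, -0.302, 0.045]]
scene jar_rim 0.91 [282. 228.] [[0.605, -0.343, 0.025], [0.628, -0.308, 0.052], [0.634, -0.27, 0.08]]
scene kiln_lid 0.82 [187. 406.] [[0.59, 0.086, 0.077], [0.654, 0.164, 0.206], [0.699, 0.293, 0.312]]
scene kiln_lid 0.58 [260. 220.] [[0.549, -0.345, 0.081], [0.6, -0.306, 0.092], [0.635, -0.264, 0.123]]
scene kiln_lid 0.58 [201. 384.] [[0.471, 0.03, 0.019], [0.633, 0.133, 0.132], [0.695, 0.29, 0.31]]
scene tool_bucket 0.87 [294. 318.] [[0.731, -0.155, 0.005], [0.773, -0.113, 0.062], [0.811, -0.078, 0.153]]
scene bowl 0.69 [324. 230.] [[0.699, -0.371, 0.003], [0.73, -0.326, 0.023], [0.79, -0.282, 0.047]]
scene test_tile 0.56 [195. 298.] [[0.336, -0
[... 259 characters left out ...]
3]]
top cover 0.64 [267. 372.] [[0.325, -0.248, 0.004], [0.365, -0.208, 0.013], [0.406, -0.17, 0.044]]
top cover 0.63 [286. 420.] [[0.265, -0.379, 0.0], [0.307, -0.337, 0.013], [0.347, -0.298, 0.044]]
top jar_rim 0.65 [196. 393.] [[0.552, -0.299, 0.024], [0.568, -0.27, 0.05], [0.6, -0.259, 0.086]]
top kiln_lid 0.61 [158. 242.] [[0.608, 0.09, 0.026], [0.645, 0.146, 0.26], [0.68, 0.246, 0.314]]
top tool_bucket 0.8 [129. 338.] [[0.732, -0.152, 0.003], [0.781, -0.115, 0.054], [0.812, -0.076, 0.154]]
top bowl 0.89 [138. 408.] [[0.701, -0.369, 0.002], [0.754, -0.33, 0.019], [0.791, -0.283, 0.047]]
top test_tile 0.81 [270. 306.] [[0.337, -0.033, -0.001], [0.369, -0.004, 0.009], [0.4, 0.028, 0.015]]
```

View pics/scene9.png

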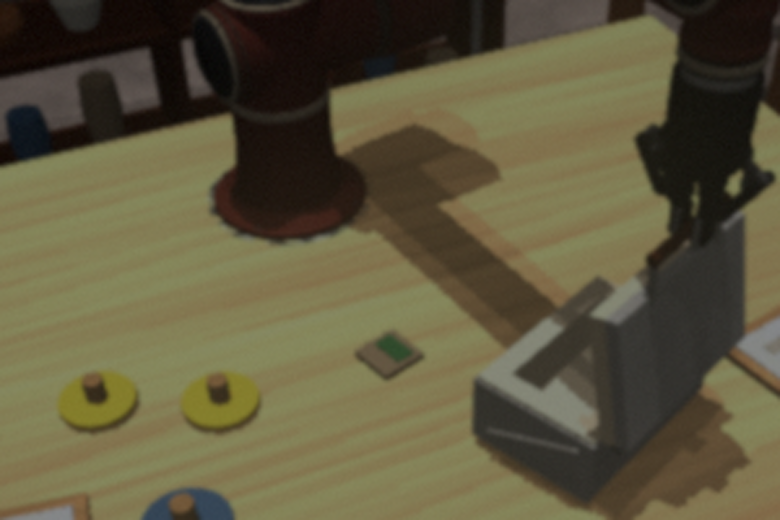

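The scene crop shows the lid standing upright over the kiln, with the bar pinched at about (240,680). The bystanders haven't moved. The bar is 1.4 mm short of straight above the pin. I make one independent check of the lid angle from the slab's face before handing in.

```bash
python3 - <<'E'
from h import *
im=ctrl.get_image("scene");C=cloud(im);m=np.zeros((400,640),bool)
for r in ctrl.trace("scene","kiln_lid")[:3]:
    if r["pixel"][1]>350: m|=r["region"]
u=np.array([.909,.416]);s=C[...,:2]@u;l=C[...,:2]@np.array([-.416,.909])
l0=np.array([.634,.196])@np.array([-.416,.909])
k=m&(C[...,2]>.13)&(C[...,2]<.24)&(abs(l-l0)<.09)&(s>.655)
a=np.polyfit(C[k][:,2],s[k],1)  # slab outer face: back-lean per height
res=s[k]-np.polyval(a,C[k][:,2]);g=abs(res)<.004;a=np.polyfit(C[k][g][:,2],s[k][g],1)
ang=np.pi/2+np.arctan(a[0]);print(k.sum(),g.sum(),"lid angle",ang,"face at pin height",np.polyval(a,.102)-.6583)
plan([.6345,.1962,.271])
if abs(ang-1.37)<.06: print("finish",ctrl.finish_job())
E
```

```text
1413 1413 lid angle 1.3740413772794429 face at pin height 0.03029430685082235
t 21.42 pos [0.6339 0.1959 0.2728] jaw deg 24.76 x axis [ 0.002  0.001 -1.   ] F [ 0.19 -1.82  4.74] open 0.0126 q6 -0.24
shift now-axes units [0.0071 0.     0.0028]
the job is handed in; nothing more can be done
finish None
```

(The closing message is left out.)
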